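Fish a dropped fan hub out from under the bench shelf

TASK

A flanged fan hub lies dropped under the low slatted shelf. Take the flat hooked probe from the rubber mat, reach in through the shelf's front, hook behind the hub and drag it along the bench until it is wholly clear of the front edge (no fingers on the hub before that); lay the probe back flat on the mat and let go. Then set the hub flat in the middle of the open tray, boss up, and leave the tin, tape roll and carton where they are.

Things in the scene. Friction and masses are not known exactly. Their poses are not given: they have to be found in the camera images.
- shelf: Low dark steel shelf, fixed. Origin: on the bench below the middle of its front edge; x from front edge (robot side) to back, y along the edge to the left. 200 mm deep, 420 wide, four open sides, 16 x 20 mm legs in the corners only (y = +-200 mm). Deck: 10 mm slats front to back every 50 mm, cross bars at front and back; underside 58, top 64 mm above the bench.
- hub_center (a point): The dropped part: aluminium fan hub on the bench, boss up, 45 mm tall: round flange 70 mm across, 10 mm thick, with a round boss 34 mm across on its middle up to the top. 0.13 to 0.25 kg, slides freely. Point: on its axis, half-way up (22.5 mm over its underside); z along the boss. Starts 60 to 85 mm behind the shelf's front edge.
- probe_grip (a point): Flat L-shaped probe lying on the mat: aluminium bar 6 mm thick, 20 wide, x = -50 to 190 mm; foot x = 170 to 190 mm, out to y = 80 mm. Wooden handle on the bar, 100 long, 24 wide, 6 to 36 mm above the underside. 175 g, balance about 60 mm ahead. Point: middle of the handle, 24 mm above the probe's underside; x along the bar to the hook, y to the foot's side (left), z up.
- probe_hook (a point): Middle of the inner (handle-side) face of the probe's hook foot, the face that pulls: 170 mm ahead of and 45 mm to the left of the handle's middle, 3 mm above the probe's underside. Axes as the probe's.
- mat: Black rubber tool mat fixed on the bench, 320 x 180 x 3 mm. Origin: centre of its underside; x along its length, z up.
- tray: Open square black plastic tray, fixed to the bench, 130 x 130 mm, 35 mm high, walls 4 mm, floor at most 5 mm thick. Origin: centre of its underside.
- tin_center (a point): Bystander: upright round tin, 70 mm in diameter, 90 mm high, loose on the bench. Point: its centre. The tray and the tin may change places.
- tape_center (a point): Bystander: grey roll of tape lying on the shelf, 90 mm in diameter, 24 mm high. Point: its centre.
- carton_center (a point): Bystander: cardboard carton on the shelf, 60 x 90 mm, 30 mm high. Point: its centre.
Mind the look-alikes: they are no part of the job. What is shaped like the tray but blue, brown or purple is not meant.

How it is judged:
By the outcome, as a careful person would: the job done as asked, in the order asked, and still so for the second after the job is handed in, with the robot touching nothing.
It also fails if it takes over 67 s, if anything falls off the work surface, if the arm or the gripper's body presses on something with over 40 N, if the wrist force passes 120 N, or if a joint passes its speed limit or range.

ROBOT

A 6-joint arm with a two-finger parallel gripper is mounted at the origin on the work surface. World frame = base frame: x ahead of the robot, y to its left, z up, the work surface at z = 0. Lengths are in m, angles in degrees, forces in N, time in s.
With the tool pointing down it reaches from about 0.325 to 0.85 m from the base axis. Payload 15.5 kg.
Tool frame: the origin (TCP) lies midway between the tips of the shut fingers; the grasp point (between the pads) lies 19 mm behind it; z points along the fingers, y is the line along which they close (so a half turn about z gives the same grasp; the last joint's range is limited). The gripper opens to 91 mm and grips with 3 to 60 N. Pads are 32 mm wide; open, the fingers measure 118 mm over their backs; the gripper's body (76 mm by 178 mm) begins 60 mm behind the grasp point.
Start: joints at [-76.117, 28.281, 77.091, -0, 74.628, -5.472], TCP at [0.207, -0.59, 0.214] pointing down, gripper open.
Joint ranges: [-166.48, 166.48], [-47.26, 123.95], [12.59, 153.08], [-70.14, 250.14], [6.76, 159.57], [-176.63, 176.63]. Speed limits (degrees/s): [108.29, 108.29, 147.25, 172.46, 172.46, 172.46].

INTERFACE

Orientations are given as a 3x3 rotation matrix whose columns are the frame's x, y, z axes.
In Python, from bench import ctrl gives the robot as it stands. The module is installed in compiled form; this text tells all that it offers. Calls block until the motion is done:
- ctrl.goto(position, orientation): joint-space move of the TCP to a pose.
- ctrl.move_l(position, vel=0.15, ori=None, contact_N=None): straight line of the TCP; ori=None keeps the orientation; vel is the mean speed in m/s. With contact_N (N) it stops when the force on the tool has changed by that much, and returns True; else False.
- ctrl.movej(angles): joint-space move.
- ctrl.command_gripper(opening): opening from 0.0 (shut) to 1.0 (fully open); the grip force is fixed at half the most; returns when the fingers have stopped.
- ctrl.sleep(seconds).
- ctrl.ik(position, orientation): joint angles nearest the present ones, or None.
- ctrl.read_camera(name): name is "scene" or "side" or "wrist"; returns the picture (384x512x3 uint8, blue, green, red); there is no depth.
- ctrl.camera_params(name): a dict with "fx", "fy", "cx", "cy" (pixels), "pose" (4x4, takes a point from camera to world coordinates); the wrist camera has in their place "T_tool_cam" (4x4, takes a point from camera to tool coordinates, whose origin is the TCP and whose axes are the flange's). Camera axes: x right, y up, looking along -z (the intrinsics and any distortion apply to the point x, -y, -z); pixel columns grow to the right and rows downward; lengths in m; the calibration is good to about 2 mm. A picture is of the moment at which its call begins: read the wrist's pose just before it. camera_params takes no time and is no camera call.
A pose or a line that the arm cannot do raises ctrl.MotionError and nothing moves.
- ctrl.sign_off(): hands the job in; it is judged then, once.
Readings, each from a call of its own:
- ctrl.current_t(): time.
- ctrl.current_q(): joint angles.
- ctrl.current_dq(): joint speeds.
- ctrl.current_effort(): joint torques, N m.
- ctrl.current_tool_pos(): TCP position.
- ctrl.current_eef_rot(): TCP orientation.
- ctrl.current_contact_force(): force on the tool from outside, world axes, zero at the start.
- ctrl.current_wrist_torque(): the same for the moment, N m.
- ctrl.current_grip_width(): opening from 0.0 (shut) to 1.0 (fully open).
- ctrl.current_grasp_force(): force on a finger pad.
Only numpy, scipy, OpenCV 4.12 (cv2) and the standard library are available. Lean on these libraries where they do the work, as an engineer would, in place of code of your own. Each camera call takes 0.05 s, during which the arm holds its last target. There are 200 camera calls.

## Working session

There is one attempt and no reset: what is moved stays moved. The work goes in short steps, each a Python script; the robot and the scene stay as the last script left them, time stands still between calls to the robot, and variables do not carry over. Pictures are saved under pics/ and viewed, at most 10 in all, crops included, and the job is handed in when it is done.

```bash
mkdir -p pics
python3 - <<'E'
from bench import ctrl
import cv2,numpy as np
for n in ("scene","side"):
    im=ctrl.read_camera(n); cv2.imwrite(f"pics/{n}0.png",im)
    p=ctrl.camera_params(n); print(n,{k:(np.round(v,4).tolist()) if k!='name' else v for k,v in p.items()})
a=cv2.imread("pics/scene0.png");b=cv2.imread("pics/side0.png")
cv2.imwrite("pics/both0.png",cv2.resize(np.vstack([a,b]),None,fx=0.78,fy=0.78))
print({k:np.round(v,4).tolist() for k,v in ctrl.camera_params("wrist").items()})
E
```

```text
scene {'fx': 434.3388, 'fy': 434.3388, 'cx': 254.2847, 'cy': 191.8726, 'pose': [[-0.6115, -0.6284, 0.4808, 1.2987], [0.7911, -0.4941, 0.3604, 0.666], [0.0111, 0.6008, 0.7993, 1.2761], [0.0, 0.0, 0.0, 1.0]]}
side {'fx': 454.8994, 'fy': 454.8994, 'cx': 253.9018, 'cy': 190.0235, 'pose': [[-0.9962, 0.0431, -0.0757, 0.4685], [-0.0864, -0.5971, 0.7975, 1.2096], [-0.0109, 0.801, 0.5986, 0.9307], [0.0, 0.0, 0.0, 1.0]]}
{'fx': 338.1842, 'fy': 338.1842, 'cx': 254.7878, 'cy': 186.2285, 'T_tool_cam': [[0.0003, 0.9695, 0.2449, 0.0688], [1.0, 0.0001, -0.0015, -0.0003], [-0.0015, 0.2449, -0.9695, -0.1695], [0.0, 0.0, 0.0, 1.0]]}
```

View pics/scene0.png

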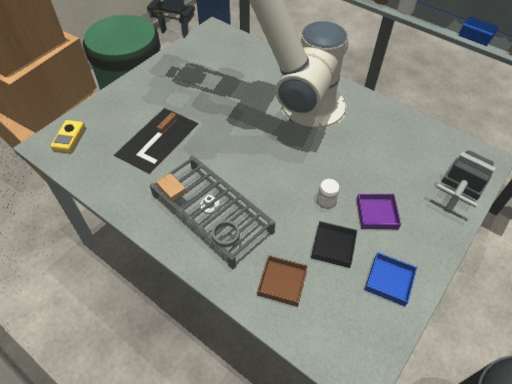

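View pics/side0.png

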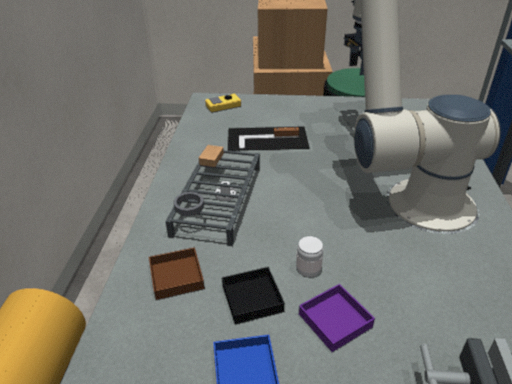

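The scene picture shows the mat with the probe at (157,138), the shelf from (152,190) to (272,225) with the hub under its slats at (209,203), and the tape (226,233) and carton (171,186) on top. The tin is at (329,190). Tray candidates are black (334,244), purple (378,211), brown (283,281) and blue (391,278). The black one fits, because the task excludes the other three colours. I'll confirm it in a crop and measure.

```bash
cat > h.py <<'E'
from bench import ctrl
import cv2,numpy as np
def cam(n,T=None):
    p=ctrl.camera_params(n); K=np.array([[p['fx'],0,p['cx']],[0,p['fy'],p['cy']],[0,0,1]])
    P=p['pose'] if 'pose' in p else T@np.array(p['T_tool_cam'])
    return K,np.array(P),np.array(p.get('dist',np.zeros(5)))
def toolT():
    T=np.eye(4);T[:3,:3]=ctrl.current_eef_rot();T[:3,3]=ctrl.current_tool_pos();return T
def plane(c,px,z):
    K,P,d=c; px=np.atleast_2d(np.array(px,float))
    v=np.c_[(px-K[[0,1],[2,2]])/K[0,0],np.ones(len(px))]*[1,-1,-1]
    v=v@P[:3,:3].T; o=P[:3,3]
    return (o+v*((z-o[2])/v[:,2])[:,None])[:,:2]
def proj(c,X):
    K,P,d=c; q=(np.atleast_2d(X)-P[:3,3])@P[:3,:3]*[1,-1,-1]
    q=q@K.T; return q[:,:2]/q[:,2:]
def blobs(m,amin=30):
    cs,_=cv2.findContours(m.astype(np.uint8),cv2.RETR_EXTERNAL,cv2.CHAIN_APPROX_NONE)
    return sorted([c for c in cs if cv2.contourArea(c)>=amin],key=cv2.contourArea,reverse=True)
E
python3 - <<'E'
from h import *
out=[]
for n,cr in (("scene",(105,95,300,275)),("side",(165,110,360,330))):
    im=cv2.imread(f"pics/{n}0.png"); c=cam(n); hsv=cv2.cvtColor(im,cv2.COLOR_BGR2HSV)
    print(n)
    for b in blobs(im.max(2)<50,150)[:8]:
        (x,y),wh,a=cv2.minAreaRect(b); q=plane(c,cv2.boxPoints(((x,y),wh,a)),0.003)
        print(' dark',round(x),round(y),np.round(wh),cv2.contourArea(b),np.round(q,3).tolist())
    x0,y0,x1,y1=cr
    if n=="scene": x0,y0,x1,y1=(105,100,285,265)
    out.append(cv2.resize(im[y0:y1,x0:x1],(400,int(400*(y1-y0)/(x1-x0))),interpolation=cv2.INTER_CUBIC))
    for nm,m in (('brown',(hsv[...,0]<18)&(hsv[...,1]>110)&(im.max(2)>60)),('white',(hsv[...,1]<50)&(im.min(2)>165))):
        for b in blobs(m,15)[:9]:
            (x,y),wh,a=cv2.minAreaRect(b); print(nm,round(x,1),round(y,1),np.round(wh),np.round(plane(c,[(x,y)],.03),3).tolist())
H=max(o.shape[0] for o in out)
cv2.imwrite("pics/crop1.png",np.hstack([cv2.copyMakeBorder(o,0,H-o.shape[0],0,0,0) for o in out]))
E
```

```text
scene
 dark 122 54 [33. 76.] 665.0 [[0.325, -1.135], [0.046, -0.897], [0.221, -0.697], [0.477, -0.922]]
 dark 334 244 [39. 37.] 416.0 [[0.632, 0.405], [0.494, 0.352], [0.446, 0.476], [0.585, 0.521]]
 dark 467 179 [37. 12.] 360.5 [[0.019, 0.622], [-0.046, 0.617], [-0.045, 0.747], [0.018, 0.749]]
 dark 503 198 [ 9. 38.] 264.5 [[0.081, 0.799], [-0.111, 0.818], [-0.101, 0.849], [0.088, 0.829]]
 dark 170 11 [44. 18.] 173.0 [[-0.037, -1.067], [-0.17, -1.175], [-0.246, -0.924], [-0.112, -0.828]]
brown 43.0 72.5 [145.  86.] [[0.605, -1.051]]
brown 281.6 280.6 [42. 34.] [[0.77, 0.382]]
brown 170.0 185.0 [22. 16.] [[0.713, -0.155]]
brown 165.8 120.8 [ 5. 21.] [[0.485, -0.402]]
brown 380.5 1.5 [ 3. 11.] [[-0.886, -0.146]]
white 310.2 65.1 [37. 37.] [[-0.189, -0.141]]
white 27.7 294.3 [25. 60.] [[1.281, -0.198]]
white 32.8 323.4 [25. 31.] [[1.325, -0.11]]
white 498.5 243.0 [18. 28.] [[0.216, 0.872]]
white 329.8 185.8 [18. 16.] [[0.357, 0.303]]
white 339.7 111.1 [13. 32.] [[-0.007, 0.126]]
white 476.5 353.0 [41. 21.] [[0.612, 0.945]]
white 153.8 149.2 [18. 32.] [[0.626, -0.327]]
white 477.9 160.7
[... 613 characters left out ...]
]
 dark 499 78 [10. 60.] 296.0 [[-0.396, -0.742], [-0.728, -1.495], [-0.765, -1.446], [-0.429, -0.713]]
 dark 179 290 [ 7. 49.] 260.5 [[0.809, 0.438], [0.69, 0.39], [0.681, 0.414], [0.798, 0.461]]
brown 292.5 47.0 [94. 77.] [[0.481, -1.362]]
brown 174.7 269.1 [34. 49.] [[0.764, 0.379]]
brown 210.8 155.5 [16. 24.] [[0.759, -0.191]]
brown 286.1 130.9 [ 8. 24.] [[0.488, -0.393]]
white 391.8 123.5 [26. 49.] [[0.06, -0.483]]
white 445.8 223.0 [12. 57.] [[-0.005, 0.133]]
white 428.9 120.8 [30. 16.] [[-0.095, -0.517]]
white 310.5 244.0 [16. 23.] [[0.399, 0.254]]
white 256.0 139.6 [11. 35.] [[0.603, -0.317]]
white 401.0 182.8 [ 5. 13.] [[0.093, -0.066]]
white 491.0 122.0 [10.  4.] [[-0.344, -0.523]]
```

View pics/crop1.png

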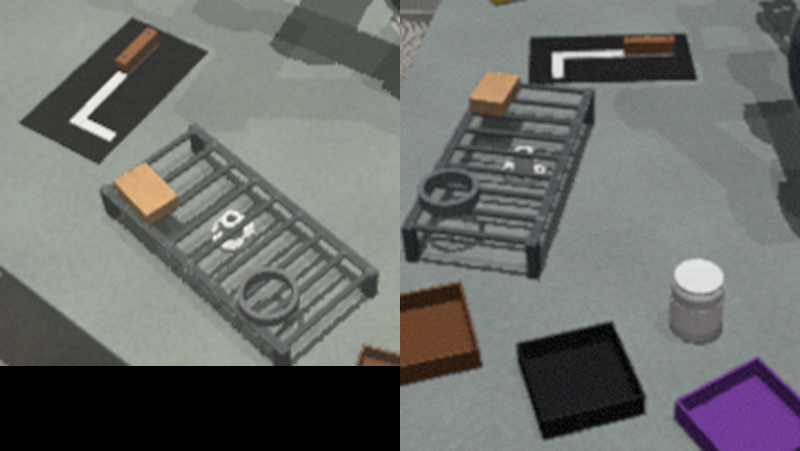

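The crop confirms the black tray: open, square and black at side crop (580,380), unlike the brown and purple ones next to it. The probe's handle points toward the robot, the bar runs away from it and the foot points left, toward the shelf. The hub is visible between the slats at scene crop (232,230). I'll move above the area and take a sharper wrist view.

Run:
```python
from h import *
R=np.diag([1.,-1,-1])
sc,sd=cam("scene"),cam("side")
f=lambda u,v:(105+u/2.222,100+v/2.222); g=lambda u,v:(165+(u-400)/2.051,110+v/2.051)
print('shelf top front R,L',plane(sc,[f(197,130),f(375,272)],.064).round(3).tolist(),plane(sd,[g(592,90),g(540,240)],.064).round(3).tolist())
print('hub boss top',plane(sc,[f(232,218)],.045).round(3).tolist(),plane(sd,[g(525,155)],.045).round(3).tolist())
ctrl.goto([0.6,-0.17,0.42],R)
T=toolT(); im=ctrl.read_camera("wrist"); cv2.imwrite("pics/w1.png",im); np.save("w1.npy",T)
print(T.round(3).tolist(),ctrl.current_t(),ctrl.current_q())
cv2.imwrite("pics/w1b.png",cv2.resize(im,(800,600),interpolation=cv2.INTER_CUBIC))
```

```text
shelf top front R,L [[0.586, -0.151], [0.63, 0.248]] [[0.58, -0.161], [0.622, 0.236]]
hub boss top [[0.677, 0.004]] [[0.675, 0.012]]
[[1.0, -0.001, -0.001, 0.6], [-0.001, -1.0, 0.0, -0.171], [-0.001, -0.0, -1.0, 0.42], [0.0, 0.0, 0.0, 1.0]] 2.3333 [-2.13730611e+01  2.17067345e+01  5.67792531e+01 -6.56546545e-03
  1.01549128e+02  6.86767588e+01]
```

View pics/w1b.png

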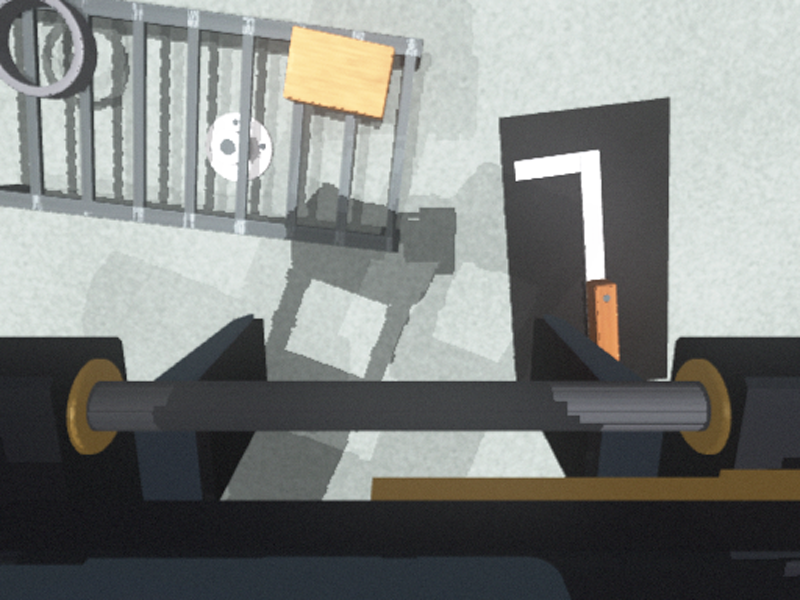

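The wrist view (800x600) shows the hub flange at (240,147), the shelf's front bar from (0,205) to (398,250), the probe's outer corner at (599,150), its foot tip at (515,170) and its handle at (603,320). Next I'll compute the poses from these.

Run:
```python
from h import *
im=cv2.imread("pics/w1.png"); c=cam("wrist",np.load("w1.npy")); s=1.5625
hsv=cv2.cvtColor(im,cv2.COLOR_BGR2HSV)
# mat & probe
dark=blobs(((im.max(2)<60)),500)
m=np.zeros(im.shape[:2],bool); m[60:200,325:430]=1
w=(im.min(2)>150)&m
cs=[b for b in blobs(w,200) if cv2.pointPolygonTest(b,(595/s,230/s),True)>-8]; b=cs[0]
P=plane(c,b[:,0,:],.009); 
hull=cv2.approxPolyDP(b,3,True)[:,0]; print('probe poly',(hull*s).tolist(),plane(c,hull,.009).round(4).tolist())
mid=[]; midf=[]
for r in range(int(195/s),int(275/s)):
    xs=np.where(w[r,360:410])[0]+360; mid.append([(xs.min()+xs.max())/2,r])
M=plane(c,mid,.009); d=np.polyfit(M[:,0],M[:,1],1); yaw=np.arctan(d[0]); print('bar yaw',np.degrees(yaw),'y at x',d)
for u in range(int(522/s),int(575/s)):
    ys=np.where(w[90:130,u])[0]+90; midf.append([u,(ys.min()+ys.max())/2])
F=plane(c,midf,.009); e=np.polyfit(F[:,1],F[:,0],1); print('foot yaw',np.degrees(-np.arctan(e[0])))
ux=np.array([np.cos(yaw),np.sin(yaw)]);uy=np.array([-ux[1],ux[0]])
# foot mid along x =180, bar mid y=0
a=np.mean(F@ux)-.18; bb=np.mean(M@uy); print('grip from foot/bar',(a*ux+bb*uy).round(4), 'foot tip y',((P@uy).max()-bb).round(4),'x end',((P@ux).max()-a).round(4))
br=(hsv[...,0]<18)&(hsv[...,1]>110); br[:170]=0; br[:,:360]=0; br[232:]=0
h=blobs(br,50)[0]; Hp=plane(c,h[:,0],.039); print('handle x front',(Hp@ux).max()-a,'y',(Hp@uy).min()-bb,(Hp@uy).max()-bb)
# hub
g=np.zeros_like(m); g[60:125,125:182]=1
hb=np.vstack(blobs((im.min(2)>215)&g,8)); (x,y),r=cv2.minEnclosingCircle(hb); print('hub px',x*s,y*s,r*s,plane(c,[(x,y)],.010), 'R',np.ptp(plane(c,hb[:,0],.01),axis=0))
# mat corners
q=np.array([(500,118),(669,98),(668,378),(514,378)])/s; print('mat',plane(c,q,.003).round(4).tolist())
# shelf front edge
sh=np.array([(40,209),(190,227),(398,250),(420,42),(0,187)])/s; print('shelf',plane(c,sh,.064).round(4).tolist())
cn=plane(c,np.array([(290,28),(394,45),(381,118),(285,100)])/s,.094);print('carton',cn.round(3).tolist())
# tray rim via colours
for n in("scene","side"):
    i2=cv2.imread(f"pics/{n}0.png"); k=cam(n); pc=(334,244) if n=="scene" else (253,294)
    z=np.zeros(i2.shape[:2],np.uint8); z[pc[1]-30:pc[1]+34,pc[0]-36:pc[0]+36]=1
    B=blobs((i2.max(2)<62)&(z>0),100)[0]; hl=cv2.convexHull(B); 
    for zz in (0,.035): print(n,'tray',zz,plane(k,cv2.approxPolyDP(hl,4,True)[:,0],zz).round(3).tolist())
```

```text
probe poly [[514.0625, 160.9375], [515.625, 179.6875], [581.25, 171.875], [585.9375, 279.6875], [603.125, 278.125], [598.4375, 150.0]] [[0.6649, -0.295], [0.6453, -0.2977], [0.6535, -0.3677], [0.5349, -0.383], [0.5367, -0.4022], [0.6761, -0.384]]
bar yaw 7.8733783145007274 y at x [ 0.13828791 -0.46753064]
foot yaw 7.652509702502151
grip from foot/bar [ 0.4878 -0.4001] foot tip y 0.0805 x end 0.1904
handle x front 0.05097436379807552 y -0.01117698117197169 0.01913188604663335
hub px 232.6171875 142.1875 57.53783583641052 [[0.6842427  0.00313964]] R [0.10007477 0.09481522]
mat [[0.7089, -0.2791], [0.7288, -0.4554], [0.4129, -0.4937], [0.4132, -0.3096]]
shelf [[0.6195, 0.1815], [0.6017, 0.0355], [0.5784, -0.1711], [0.7711, -0.1914], [0.6408, 0.2169]]
carton [[0.776, -0.079], [0.763, -0.168], [0.703, -0.156], [0.718, -0.071]]
scene tray 0 [[0.493, 0.352], [0.45, 0.467], [0.583, 0.521], [0.628, 0.403]]
scene tray 0.035 [[0.515, 0.361], [0.473, 0.473], [0.602, 0.525], [0.647, 0.41]]
side tray 0 [[0.516, 0.327], [0.469, 0.471], [0.585, 0.517], [0.638, 0.374]]
side tray 0.035 [[0.514, 0.361], [0.469, 0.499], [0.581, 0.543], [0.632, 0.405]]
```

```bash
cat >> h.py <<'E'
from scipy.spatial.transform import Rotation as Ro
def R(deg): return Ro.from_euler('z',deg,degrees=True).as_matrix()@np.diag([1.,-1,-1])
SY=-6.5; SO=np.array([.6027,.0376]); SR=Ro.from_euler('z',SY,degrees=True).as_matrix()[:2,:2]
def S(x,y,z): return np.r_[SO+SR@[x,y],z]
def toS(p): return SR.T@(np.array(p)[:2]-SO)
E
python3 - <<'E'
from h import *
c=cam("wrist",np.load("w1.npy")); s=1.5625
im=cv2.imread("pics/w1.png")
a=plane(c,np.array([(240,149)])/s,.010)[0]; b=plane(c,np.array([(228,147)])/s,.045)[0]
print('hub flange',a,toS(a),'bore',b,toS(b))
for u in [(208,147),(272,147),(240,112),(240,182)]: print(plane(c,np.array([u])/s,.01).round(4))
g=np.array([.4878,-.4001]); yaw=7.8
ctrl.goto([*g,.10],R(yaw))
ctrl.command_gripper(.65)
ctrl.move_l([*g,.0085],vel=.12)
ctrl.command_gripper(0.0)
print('grip',ctrl.current_grip_width()*91,ctrl.current_grasp_force(),ctrl.current_tool_pos(),ctrl.current_t())
ctrl.move_l([*g,.05],vel=.08)
ctrl.move_l([*g,.10],vel=.12)
T=toolT();w=ctrl.read_camera("wrist");sd=ctrl.read_camera("side")
np.save("w2.npy",T);cv2.imwrite("pics/w2.png",w);cv2.imwrite("pics/sd2.png",sd)
o=np.hstack([cv2.resize(w,(400,300)),cv2.resize(sd[90:240,165:365],(400,300))]);cv2.imwrite("pics/v2.png",o)
print(ctrl.current_t())
E
```

```text
hub flange [ 0.67730091 -0.00412981] [ 0.07884531 -0.0330165 ] bore [ 0.67869491 -0.00240569] [ 0.08003518 -0.03114566]
[[0.6794 0.0295]]
[[ 0.6793 -0.0381]]
[[ 0.7145 -0.0069]]
[[ 0.6431 -0.0016]]
grip 24.029257367215425 29.99588817358017 [ 0.48781625 -0.40012895  0.00865447] 6.05
7.3833
```

View pics/v2.png

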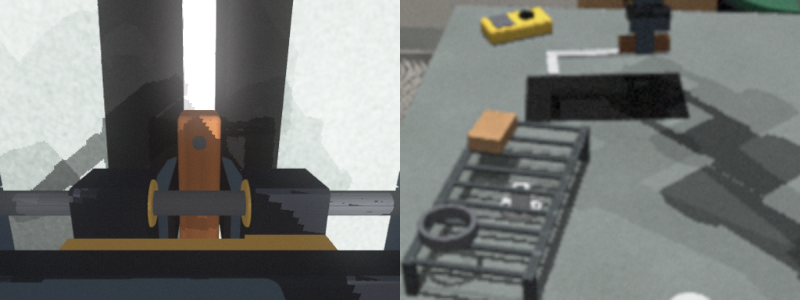

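The probe is held level at 24 mm grip width, clear of the mat (left panel: handle at (200,170); right panel: foot at (552,62)). Next is the insertion.

Run:
```python
from h import *
z=.0075; RS=R(SY)
ctrl.move_l(S(-.220,-.157,.10),vel=.2,ori=RS)
ctrl.move_l(S(-.220,-.157,z),vel=.12,contact_N=8)
print(ctrl.current_tool_pos(),ctrl.current_t(),ctrl.current_contact_force().round(2) if hasattr(ctrl.current_contact_force(),'round') else ctrl.current_contact_force())
print(ctrl.move_l(S(-.044,-.157,z),vel=.1,contact_N=8), ctrl.current_tool_pos())
print(ctrl.move_l(S(-.044,-.081,z),vel=.07,contact_N=8), toS(ctrl.current_tool_pos()),ctrl.current_t(),ctrl.current_contact_force())
sc=ctrl.read_camera("scene");sd=ctrl.read_camera("side")
cv2.imwrite("pics/sc3.png",sc);cv2.imwrite("pics/sd3.png",sd)
o=np.hstack([cv2.resize(sc[140:290,130:330],(400,300)),cv2.resize(sd[130:280,150:350],(400,300))]);cv2.imwrite("pics/v3.png",cv2.resize(o,(800,300)))
```

```text
[ 0.36654787 -0.09365626  0.00781016] 10.1 [-0.16  0.56 -2.  ]
False [ 0.54075393 -0.11334416  0.00748438]
False [-0.04395835 -0.08135732] 13.2417 [ 0.0924126  -0.49774342 -1.63000572]
```

View pics/v3.png

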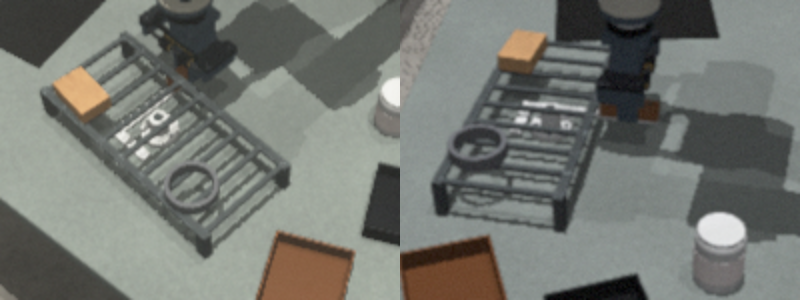

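The foot lies behind the hub, at left panel (135,130) with the boss at (155,118), and the bar runs to its right. Now I'll drag it out.

Run:
```python
from h import *
z=.0075
print(ctrl.move_l(S(-.240,-.081,z),vel=.07,contact_N=15), toS(ctrl.current_tool_pos()),ctrl.current_t(),ctrl.current_contact_force())
sd=ctrl.read_camera("side");sc=ctrl.read_camera("scene")
cv2.imwrite("pics/sd4.png",sd);cv2.imwrite("pics/sc4.png",sc)
o=np.hstack([cv2.resize(sc[100:250,160:360],(400,300)),cv2.resize(sd[130:280,180:380],(400,300))]);cv2.imwrite("pics/v4.png",o)
```

```text
False [-0.2399165  -0.08100755] 16.2917 [ 0.80724096  0.70940407 -0.72570232]
```

View pics/v4.png

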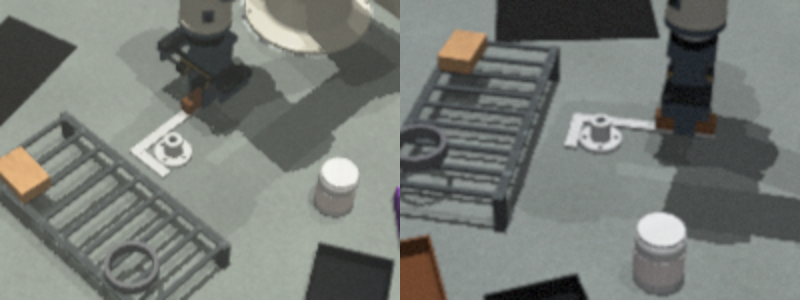

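The hub now stands clear in front of the shelf (left panel (173,150)), with about 60 mm of bench between it and the front edge. I'll release it and lay the probe back.

Run:
```python
from h import *
z=.0075; g=np.array([.4878,-.4001])
ctrl.move_l(S(-.228,-.081,z),vel=.06)
ctrl.move_l(S(-.228,-.090,z),vel=.06)
ctrl.move_l(S(-.228,-.090,.10),vel=.15)
ctrl.move_l([*g,.10],vel=.22,ori=R(7.8))
ctrl.move_l([*g,.025],vel=.12)
print(ctrl.move_l([*g,.0083],vel=.03,contact_N=4),ctrl.current_tool_pos(),ctrl.current_contact_force())
ctrl.command_gripper(.65)
ctrl.move_l([*g,.12],vel=.15)
print(ctrl.current_t())
ctrl.goto([.40,.02,.28],R(0))
T=toolT();w=ctrl.read_camera("wrist");sd=ctrl.read_camera("side");sc=ctrl.read_camera("scene")
np.save("w5.npy",T);cv2.imwrite("pics/w5.png",w);cv2.imwrite("pics/sd5.png",sd);cv2.imwrite("pics/sc5.png",sc)
o=np.hstack([w,cv2.resize(np.vstack([sd[100:250,165:365],sc[90:240,105:305]]),(256,384))]);cv2.imwrite("pics/v5.png",o)
print(ctrl.current_t())
```

```text
True [ 0.48760092 -0.399902    0.00845751] [-0.53803549 -0.26365625  6.62609271]
22.6667
24.4917
```

View pics/v5.png

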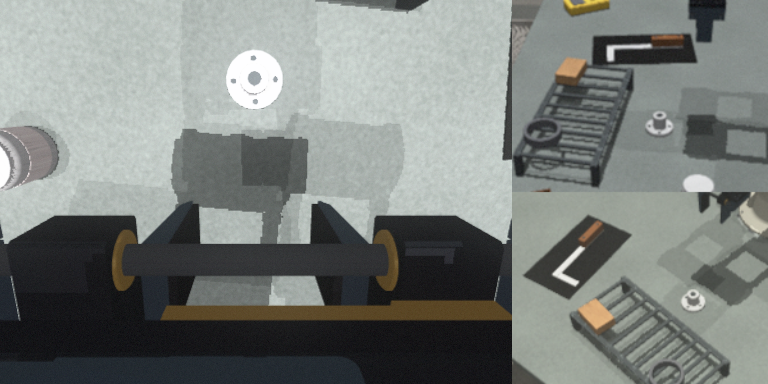

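The probe lies flat on the mat and is released. The hub is upright, with its bore at wrist pixel (254,79). I'll grasp it by the boss and then look at the tray.

Run:
```python
from h import *
im=cv2.imread("pics/w5.png"); c=cam("wrist",np.load("w5.npy"))
m=np.zeros(im.shape[:2],bool); m[40:118,215:295]=1
b=blobs((im.min(2)>235)&m,300)[0]; (x,y),wh,_=cv2.fitEllipse(cv2.convexHull(b)); f=plane(c,[(x,y)],.01)[0]
h=plane(c,[(254.5,78.5)],.045)[0]; print((x,y),wh,'flange',f,'bore',h,toS(h))
assert np.hypot(*(f-h))<.008
p=(f+h)/2
ctrl.goto([*p,.10],R(0))
ctrl.move_l([*p,.016],vel=.12,contact_N=8)
ctrl.command_gripper(0.0)
print('grip',ctrl.current_grip_width()*91,ctrl.current_grasp_force(),ctrl.current_tool_pos())
ctrl.move_l([*p,.06],vel=.1)
ctrl.move_l([*p,.22],vel=.2)
ctrl.goto([.45,.44,.30],R(0))
T=toolT();w=ctrl.read_camera("wrist");np.save("w6.npy",T);cv2.imwrite("pics/w6.png",w);print(ctrl.current_t(),ctrl.current_grip_width()*91)
cv2.imwrite("pics/v6.png",cv2.resize(w,(800,600)))
```

```text
(253.93370056152344, 79.10938262939453) (55.94829177856445, 58.60078430175781) flange [0.4954237  0.02013142] bore [0.49399781 0.01947463] [-0.10595159 -0.0303143 ]
grip 32.98450213890566 30.00113546848297 [0.49485246 0.01976456 0.01626649]
29.8583 33.41927295156789
```

View pics/v6.png

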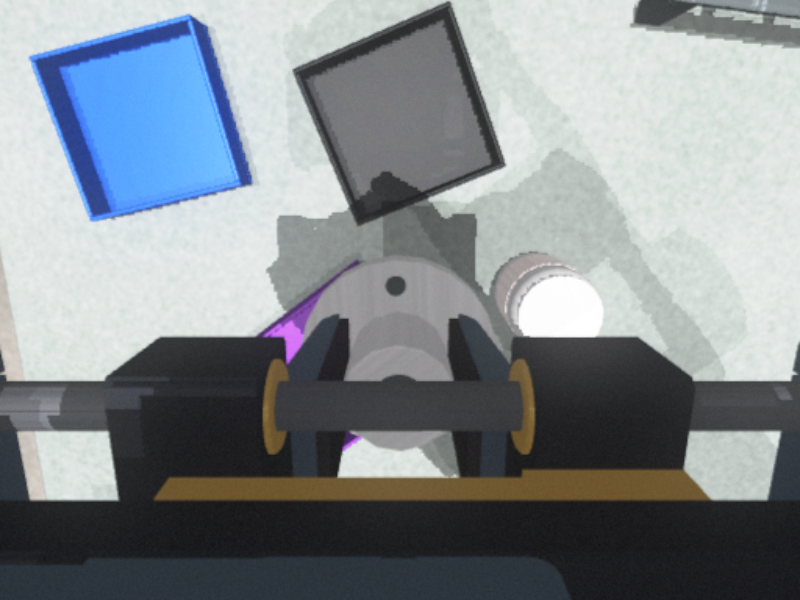

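The hub is held, and the black tray's rim corners are at (294,70), (449,3), (504,164) and (358,224). Next I'll cast them onto z=35 mm, check the side length, and place the hub.

Run:
```python
from h import *
c=cam("wrist",np.load("w6.npy")); q=plane(c,np.array([(294,70),(449,3),(504,164),(358,224)])/1.5625,.035)
e=np.roll(q,-1,0)-q; print(q.round(4).tolist(),np.linalg.norm(e,axis=1).round(4))
t=q.mean(0); yaw=(np.degrees(np.arctan2(*e[2][::-1]))+45)%90-45; print('tray',t,yaw)
assert abs(np.linalg.norm(e,axis=1)-.13).max()<.007
ctrl.goto([*t,.14],R(yaw))
ctrl.move_l([*t,.035],vel=.12)
print(ctrl.move_l([*t,.014],vel=.03,contact_N=4),ctrl.current_tool_pos(),ctrl.current_contact_force())
ctrl.sleep(.2)
ctrl.command_gripper(.6)
ctrl.move_l([*t,.15],vel=.12)
ctrl.goto([t[0]-.11,t[1],.30],R(0)); 
T=toolT();w=ctrl.read_camera("wrist");np.save("w7.npy",T);sc=ctrl.read_camera("scene");sd=ctrl.read_camera("side")
for n,i in(("w7",w),("sc7",sc),("sd7",sd)):cv2.imwrite(f"pics/{n}.png",i)
cv2.imwrite("pics/v7.png",np.hstack([w,cv2.resize(np.vstack([sd[110:330,150:400],sc[90:310,110:360]]),(256,384))]))
print(ctrl.current_t())
```

```text
[[0.5845, 0.5181], [0.631, 0.4004], [0.5143, 0.3537], [0.4665, 0.4713]] [0.1266 0.1257 0.1269 0.1269]
tray [0.54906428 0.43588097] 22.115170447207163
True [0.54906704 0.43584473 0.01973725] [1.0944631  0.11565906 3.47259377]
35.0583
```

View pics/v7.png

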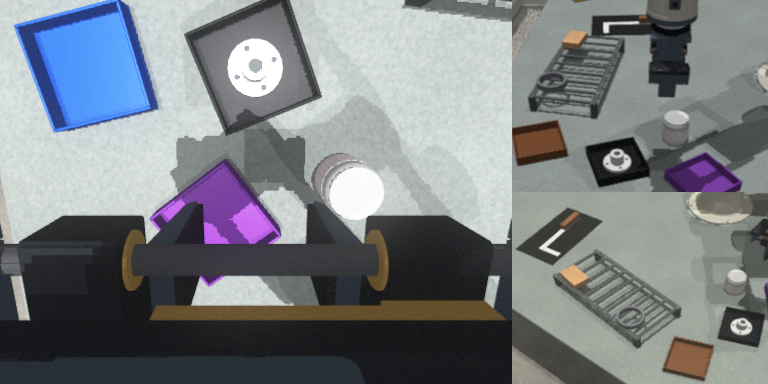

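The hub is in the black tray, boss up: flange centre at (255,67), tray corners at (185,34), (290,0), (321,98) and (229,134). The probe is on the mat and the bystanders look unmoved. One numeric check on the centring, then I hand in.

Run:
```python
from h import *
im=cv2.imread("pics/w7.png"); c=cam("wrist",np.load("w7.npy"))
m=np.zeros(im.shape[:2],bool); m[30:110,215:295]=1
b=blobs((im.min(2)>170)&m,300)[0]; (x,y),wh,_=cv2.fitEllipse(cv2.convexHull(b))
f=plane(c,[(x,y)],.014)[0]; t=plane(c,[(185,34),(290,-1),(321,98),(229,134)],.035).mean(0)
print((x,y),wh,f,t,(f-t)*1000)
if np.hypot(*(f-t))<.008: print(ctrl.sign_off())
```

```text
(254.68360900878906, 67.15596771240234) (55.494895935058594, 58.473541259765625) [0.54947515 0.43529589] [0.54640513 0.43336714] [3.07002011 1.9287449 ]
the job is handed in; nothing more can be done
None
```

The job is handed in at about 35 s robot time: the hub was dragged clear of the shelf, the probe is back flat on the mat, and the hub sits boss up about 4 mm from the tray's centre. In the final pictures the tin, tape roll and carton looked unmoved.

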